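# Hang the parts bin on the slotted rail

### The job

Hang the steel bin that has an upturned lip at its back on the slotted aluminium rail, near the middle between the two wire hooks: tilt the bin nose-up to slip the lip into the groove, rotate it down until it hangs level with its back flush on the rail, and let go. Be gentle: feel for the groove, never ram the bin against the rail, and leave the other things where they are.

Things in the scene. Friction and masses are not known exactly. Their poses are not given: they have to be found in the camera images.
- bin: Open steel bin, 0.10-0.21 kg, 90 x 56 x 50 mm (x, y, z), 3 mm walls, upright on the table; origin centre of its underside. Low front (nose, 28 mm tall) at -x, back face at x = +45 mm. Long side walls (y = +-28 mm) 50 mm tall: grip across the 56 mm. At the back's top the lip, 36 mm wide, 3 mm thick: a leg runs 10 mm back (x 45-55, z 47-50 mm), its end turned up (x 52-55, z 47-66 mm).
- lip_root (a point): Where the underside of the lip's leg meets the bin's back: (45, 0, 47) mm in the bin's frame, axes as the bin's. When hung, this point sits on the lower edge of the groove's mouth, at the rail's face, with the bin's back against the face below it; the lip has 3 mm of slack on the skin, so the bin may sag 3 degrees. Turned down past level it jams between lip and back.
- stand: Fixed dark steel stand carrying a slotted aluminium rail, 340 mm long, 28 mm thick. Origin on the table under the rail's front face, midway along it; z up, y along the rail, -x out of the front face (where bins hang), face at x = 0; posts and base behind. Two wire hooks stick out 65 mm from the rail at y = -148 and +150 mm.
- rail_face (a point): A point on the rail's front face: (0, 0, 120) mm in the stand's frame, axes as the stand's. Heights from the groove's true lower edge: rail -60 to +38 mm; mouth 0 to 14 mm, through a 4 mm front skin; cavity behind it 18 mm deep, -4 to +32 mm. The 19 mm lip goes in only tilted: at 45 deg nose-up, moving up and in along its turned-up end, it has about 2 mm to spare each way.
- groove (a point): Mark on the stand for the nominal lower edge of the groove's mouth, midway along the rail: (0, 0, 150) mm in the stand's frame, axes as the stand's. The rail is clamped to its posts by hand: the true edge is up to 25 mm higher or lower than this mark and must be found by touch; the rail stays put under gentle forces. Hang the bin within 70 mm of here along y.
- plain_tub: A look-alike of the bin, same steel tub but with no lip at its back. Bystander; origin under its centre.
- rod_cap: Dark steel ring, 96 mm across and 34 mm tall, with two bolt ears along its y, lying flat: a bearing cap. Bystander; origin under its centre.
- fire_brick: Red firebrick 110 x 200 x 32 mm (x, y, z). Bystander; origin under its centre.
- flux_jar: Closed jar, 60 mm across, 75 mm tall. Bystander; origin under its centre.
- spanner: Steel spanner, 170 mm, lying along its x. Bystander; origin under it.
- rod_bolt: Dark bolt standing on its 22 mm head, 60 mm tall. Bystander; origin under its centre.
- ceramic_bar: White ceramic bar 30 x 160 x 22 mm (x, y, z). Bystander; origin under its centre.

How it is judged (in metres and radians):
On the way:
1. the lip is in the groove with the bin tilted nose-up by at least 20 degrees (x of lip_root in the frame of stand between -0.012 and 0.006 m and z of lip_root in the frame of stand between 0.12 and 0.193 m and y of lip_root in the frame of stand between -0.085 and 0.085 m and angle between bin's own z axis and vertical above 0.35 rad and x of bin in the frame of stand below -0.03 m), for 0.1 s.
At the end, for the whole second after the job is handed in: The bin hangs at rest on the rail by its lip, released: lip_root within 5 mm of the face (4 mm inwards), within 75 mm of the rail's middle along it and within 30 mm of the nominal groove height; the bin upright, square to the rail to within 0.09 rad (x of lip_root in the frame of stand between -0.005 and 0.004 m and y of lip_root in the frame of stand between -0.075 and 0.075 m and z of lip_root in the frame of stand between 0.12 and 0.18 m and angle between the z axis of bin and the z axis of stand, either way round below 0.09 rad and angle between the x axis of bin and the x axis of stand, either way round below 0.09 rad and angle between bin's own z axis and vertical below 0.09 rad and linear speed of bin below 0.01 m/s and angular speed of bin below 0.1 rad/s); the robot touches nothing.
It fails at once if the bin is pressed on the rail or stand with more than 40 N (contact force between bin and stand above 40 N).
It fails at once if the robot pushes on the rail or stand with more than 40 N (contact force between any of the arm, the fingers and stand above 40 N).
It fails at once if another thing is moved by more than 20 mm (distance of any of plain_tub, rod_cap, fire_brick, flux_jar, spanner, rod_bolt, ceramic_bar from where it was at the start of the episode above 0.02 m).
It also fails if it takes over 61 s, if anything falls off the work surface, if the arm or the gripper's body presses on something with over 40 N, if the wrist force passes 120 N, or if a joint passes its speed limit or range.

### The arm

A 6-joint arm with a two-finger parallel gripper is mounted at the origin on the work surface. World frame = base frame: x ahead of the robot, y to its left, z up, the work surface at z = 0. Lengths are in mm, angles in rad, forces in N, time in s.
With the tool pointing down it reaches from about 400 to 825 mm from the base axis. Payload 7 kg.
Tool frame: the origin (TCP) lies at the very end of the fingers, on their centre line; the grasp point (between the pads) lies 19 mm behind it; z points along the fingers, y is the direction in which the jaws open and shut (so a half turn about z gives the same grasp; the last joint's range is limited). The gripper opens to 85 mm and grips with 20 to 120 N. Pads are 22 mm wide; open, the fingers measure 114 mm over their backs; the gripper's body (76 mm by 85 mm) begins 54 mm behind the grasp point. The pads swing forward as they close: fully open they stand 13 mm farther back than shut.
Start: joints at [1.622, 0.359, 0.012, 0, -1.224, -0.288], TCP at [158.361, 656.138, 231.302] pointing down, gripper open.
Joint ranges: [-3.07, 3.07], [-1.43, 2.12], [-1.02, 1.25], [-3.03, 1.67], [-3.05, -0], [-3.03, 3.03]. Speed limits (rad/s): [2.39, 2.39, 3.01, 3.14, 3.14, 3.14].

### API

Orientations are given as a rotation vector (axis times angle).
In Python, from plant import status, viewer, arm, silhouettes gives the robot as it stands.
- The arm moves only by the tool play_rows, never from a script. Its argument "rows" is a list that holds one entry, the list of rows, each a list of 5 numbers: the shift along the tool's x, y, z in m, then the turn about the tool's z in degrees, then the finger opening in m, from 0 to 0.0854. In form: [[[tx, ty, tz, yaw, gripper], ...]]. A call has 1 to 12 rows; each row shifts and turns the pose as measured when the row begins, along the tool's axes as they then stand; what a row does not reach is not made up. A row lasts 1/8 s, in which the tool goes at most 62.5 mm and 10.7 degrees, less where a joint would pass 70% of its speed; a pose out of reach is approached as far as the arm can. A call with a gripper value outside its range is refused whole. The fingers move at their own pace and stop on an object; "squeeze" is the grip in N (left out, the last holds). Time passes only in rows, so rows that do not move let the fingers close. It gives the time, the measured TCP pose, the force and the opening at its end, in the units of the state.
- status.get_obs(): the state, without advancing time (a new reading comes with each control period).
- viewer.camera(name): name is "scene" or "side" or "wrist"; returns the picture (420x560x3 uint8, blue, green, red); there is no depth.
- viewer.camera_info(name): a dict with "camera_matrix" (3x3 intrinsics, pixels), "k1" (the pictures are not rectified: a ray, as slopes to the right and down, at radius r is drawn at 1 + k1 r^2 times it, then the intrinsics apply), "T" (4x4, takes a point from camera to world coordinates). Camera axes: x right, y down, z forward; pixel columns grow to the right and rows downward; lengths in mm; the calibration is good to about 2 mm. A picture is of the moment at which its call begins: read the wrist's pose just before it. camera_info takes no time and is no camera call; for the wrist camera it gives the pose at the moment of the call.
- arm.close_job(): hands the job in, once; it reports no verdict.
Trained networks look in the newest picture that a camera, given by its name, has taken for a name from the list of things; names that differ only in an ending like _2 or _b are one class to them, and where a whole thing is asked for, a point or a joint stands for the part that bears it (a point fixed in the world has none). Each returns a list of dicts, best first, with "score" (0 to 1); they miss things now and then, are a little off and sometimes report something else, mostly with a low value. They report only what shows in the picture. A call takes as long as a camera call.
- silhouettes(name, camera): "pixels" (420x560 bool, what is visible of it) and "extent" ([left, top, right, bottom] in pixels, round what is visible of it).
The state is a dict: "t": time; "q": joint angles; "dq": joint speeds; "effort": joint torques, N m; "eef_pos": TCP position; "tool_rot": TCP orientation; "ft_force": force on the tool from outside, world axes, zero at the start; "ft_torque": the same for the moment, N m; "width": finger opening in mm.
Only numpy, scipy, OpenCV 4.12 (cv2) and the standard library are available. Lean on these libraries where they do the work, as an engineer would, in place of code of your own. Each camera call takes 0.05 s, during which the arm holds its last target. There are 200 camera calls.

## Working session

There is one attempt and no reset: what is moved stays moved. The work goes in short steps, Python scripts to look and compute and a tool call to move; the robot and the scene stay as the last step left them, time stands still between calls to the robot, and variables do not carry over. Pictures are saved under pics/ and viewed, about 8 in all and at most 12, crops included, and the job is handed in when it is done.

Besides the shell and the picture viewer there is one more tool, called after "Emit:" as name(argument=value, ...) on one line, values as JSON. play_rows: Moves the arm, as the interface text tells. Its arguments: {"type":"object","properties":{"rows":{"type":"array","items":{"type":"array","items":{"type":"array","items":{"type":"number"}}}},"squeeze":{"type":"number"}},"required":["rows"]}

```bash
ls; mkdir -p pics; cat > h.py <<'E'
import numpy as np, cv2
from plant import status, viewer, arm, silhouettes
from scipy.spatial.transform import Rotation as R
def ray(cam,uv,info=None):
    i=info or viewer.camera_info(cam); K=np.array(i["camera_matrix"]); T=np.array(i["T"])
    d=(np.array(uv,float)-K[:2,2])/[K[0,0],K[1,1]]
    s=d.copy()
    for _ in range(20): s=d/(1+i["k1"]*(s@s))
    return T[:3,3], T[:3,:3]@np.r_[s,1]
def at_z(cam,uv,z,info=None):
    o,d=ray(cam,uv,info); return o+d*(z-o[2])/d[2]
def proj(cam,P,info=None):
    i=info or viewer.camera_info(cam); K=np.array(i["camera_matrix"]); T=np.array(i["T"])
    p=(np.atleast_2d(P)-T[:3,3])@T[:3,:3]; s=p[:,:2]/p[:,2:]
    s=s*(1+i["k1"]*(s**2).sum(1,keepdims=True)); return s*[K[0,0],K[1,1]]+K[:2,2]
E
python3 - <<'E'
from h import *
for c in("scene","side","wrist"):
    cv2.imwrite(f"pics/a_{c}.png",viewer.camera(c)); i=viewer.camera_info(c); print(c,np.round(i["T"],2).tolist(),i["k1"],np.round(i["camera_matrix"],0).tolist())
for c in("scene","side"):
  for n in("bin","stand","plain_tub","fire_brick","rod_cap","flux_jar"):
    r=silhouettes(n,c); print(c,n,[(round(x["score"],2),x["extent"]) for x in r[:2]])
o=status.get_obs();print({k:np.round(v,2).tolist() for k,v in o.items()})
E
```

```text
pics
scene [[-0.84, 0.3, -0.46, 909.52], [0.55, 0.45, -0.7, 634.47], [0.0, -0.84, -0.54, 538.92], [0.0, 0.0, 0.0, 1.0]] -0.09361008053680021 [[382.0, 0.0, 280.0], [0.0, 382.0, 213.0], [0.0, 0.0, 1.0]]
side [[0.99, -0.06, 0.1, 477.3], [-0.12, -0.55, 0.83, -663.09], [0.0, -0.84, -0.55, 617.31], [0.0, 0.0, 0.0, 1.0]] 0.01724373350781093 [[387.0, 0.0, 280.0], [0.0, 387.0, 217.0], [0.0, 0.0, 1.0]]
wrist [[-0.23, -0.92, -0.3, 235.65], [-0.97, 0.22, 0.07, 638.6], [0.0, 0.31, -0.95, 372.15], [0.0, 0.0, 0.0, 1.0]] -0.07233421089749731 [[311.0, 0.0, 278.0], [0.0, 311.0, 206.0], [0.0, 0.0, 1.0]]
scene bin [(0.94, [301.0, 225.6, 346.7, 285.9])]
scene stand [(0.86, [132.2, 118.3, 268.0, 211.8])]
scene plain_tub [(0.82, [404.9, 300.7, 457.4, 365.3])]
scene fire_brick [(0.75, [271.9, 326.3, 417.1, 420.0]), (0.62, [134.3, 120.3, 269.0, 209.3])]
scene rod_cap [(0.84, [171.9, 277.8, 230.1, 340.6]), (0.66, [272.1, 327.1, 417.7, 420.0])]
scene flux_jar [(0.78, [155.0, 231.2, 183.4, 276.6])]
side bin [(0.6, [228.4, 219.5, 260.6, 249.8]), (0.35, [206.2, 270.9, 421.4, 420.0])]
side stand [(0.91, [204.2, 274.4, 418.1, 420.0]), (0.26, [272.4, 167.2, 316.7, 207.6])]
side plain_tub [(0.66, [219.5, 174.8, 252.4, 200.5])]
side fire_brick [(0.67, [271.3, 166.2, 316.6, 208.1]), (0.34, [205.4, 273.5, 421.9, 417.2])]
side rod_cap [(0.92, [326.7, 209.1, 368.8, 253.2])]
side flux_jar [(0.95, [353.2, 246.5, 382.0, 289.2])]
{'t': 0.75, 'q': [1.62, 0.36, 0.01, -0.0, -1.22, -0.29], 'dq': [-0.0, 0.0, 0.0, -0.0, -0.0, 0.0], 'effort': [0.0, -58.28, 29.36, 6.94, -0.0, 0.0], 'eef_pos': [158.34, 656.12, 231.32], 'tool_rot': [-3.12, 0.37, 0.0], 'ft_force': [0.1, 0.05, -0.23], 'ft_torque': [-0.03, -0.0, 0.03], 'width': 85.38}
```

```bash
python3 -c "
import cv2,numpy as np
a=[cv2.imread(f'pics/a_{c}.png') for c in('scene','side')]
cv2.imwrite('pics/a.png',cv2.resize(a[0],(800,600)));cv2.imwrite('pics/b.png',cv2.resize(a[1],(800,600)))"
```

```text
(no output)
```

View pics/a.png

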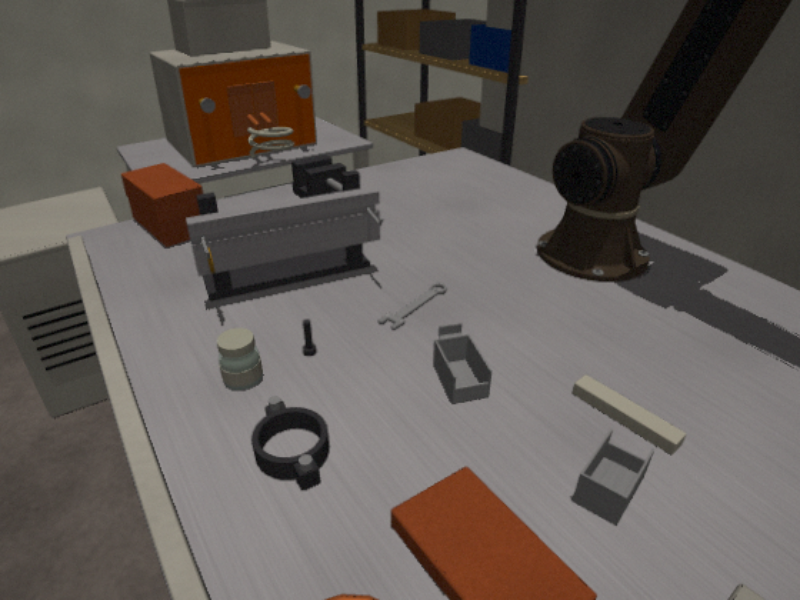

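View pics/b.png

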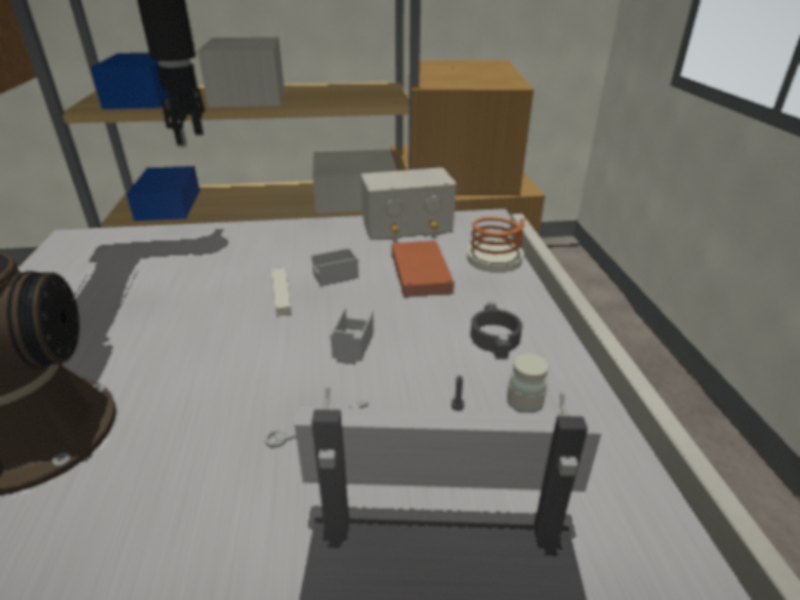

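```bash
python3 - <<'E'
from h import *
from scipy.optimize import minimize
a=cv2.imread('pics/a_scene.png')
cv2.imwrite('pics/c.png',cv2.resize(a[115:220,125:280],None,fx=5,fy=5,interpolation=cv2.INTER_CUBIC))
viewer.camera("scene");viewer.camera("side")
m={c:silhouettes("bin",c)[0]["pixels"].astype(np.uint8) for c in("scene","side")}
info={c:viewer.camera_info(c) for c in m}
b=[(x,y,z) for x,z in((-45,0),(45,0),(-45,28),(45,50),(-30,50)) for y in(-28,28)]
l=[(x,y,z) for x,z in((45,47),(45,50),(52,66),(55,66),(55,47)) for y in(-18,18)]
def cost(p,v=False):
    Rm=R.from_euler('z',p[2]).as_matrix(); c=0
    for k in m:
        im=np.zeros((420,560),np.uint8)
        for P in(b,l):
            h=cv2.convexHull(proj(k,np.array(P)@Rm.T+[p[0],p[1],0],info[k]).astype(np.float32))
            cv2.fillConvexPoly(im,np.round(h*16).astype(np.int32),1,shift=4)
        c+=1-(im&m[k]).sum()/(im|m[k]).sum()
    return c
ys,xs=np.nonzero(m["scene"]); p0=at_z("scene",(xs.mean(),ys.mean()),25); print(p0)
best=min((minimize(cost,[p0[0],p0[1],t],method="Nelder-Mead",options=dict(initial_simplex=[[p0[0],p0[1],t],[p0[0]+15,p0[1],t],[p0[0],p0[1]+15,t],[p0[0],p0[1],t+.3]])) for t in np.arange(-np.pi,np.pi,.7)),key=lambda r:r.fun)
print(best.x,best.fun)
E
```

```text
[488.94276142 158.12069936  25.        ]
[491.28028463 161.83945876  -1.89060806] 1.0641553855208947
```

View pics/c.png

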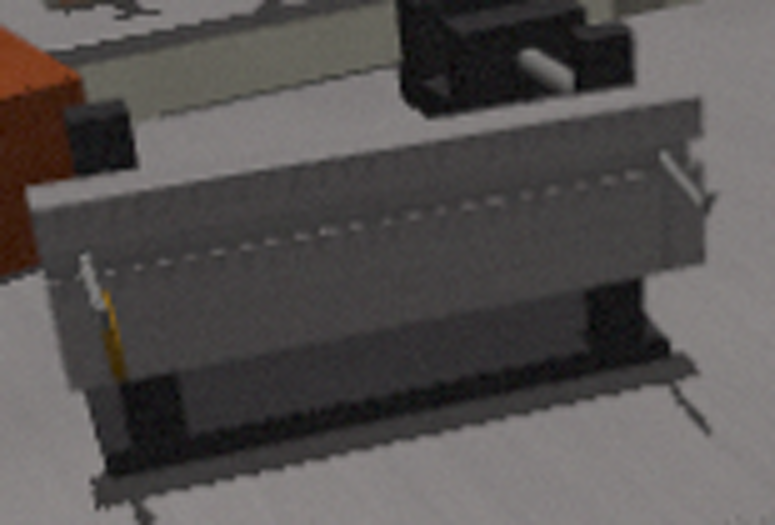

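```bash
python3 - <<'E'
from h import *
from scipy.optimize import least_squares
px=np.array([[35,210],[702,103],[75,390],[705,264],[44,281],[704,167]])/5+[125-.4,115-.4]
P=np.array([[0,s*170,z] for z in(38,-60,0) for s in(1,-1)])
i=viewer.camera_info("scene")
f=lambda p:(proj("scene",(P+[0,0,p[3]])@R.from_euler('z',p[2]).as_matrix().T+[p[0],p[1],0],i)-px).ravel()
r=least_squares(f,[500,-150,-1.57,150]);print(r.x,np.round(r.fun,1))
E
```

```text
[ 585.60984218 -212.87084011   -1.74644624  128.39246685] [-0.4 -0.  -0.  -0.6 -0.5 -0.1  0.1  0.7  1.   0.1 -0.2 -0. ]
```

Emit:
play_rows(rows=[[[0, 0, 0, 0, 0.0854]]])

```text
t: 1.08
eef_pos: [158.4, 656.1, 231.3]
tool_rot: [-3.12, 0.371, 0.0]
ft_force: [0.6, -0.2, -0.3]
width: 85.8
```

```bash
cat >> h.py <<'E'
def plan(p,phi=None):
    "shift in tool axes (m) to world p, and yaw in deg to tool-x heading phi"
    o=status.get_obs(); T=R.from_rotvec(o["tool_rot"]); x=T.as_matrix()[:,0]
    print("shift",np.round(T.inv().apply(np.array(p)-o["eef_pos"])/1000,4))
    if phi is not None: print("yaw",np.degrees(-((phi-np.arctan2(x[1],x[0])+np.pi)%(2*np.pi)-np.pi)))
E
python3 -c "
from h import *
plan([496,176,190],-1.89)"
```

```text
shift [0.4409 0.3875 0.0413]
yaw 94.72216786809095
```

Emit:
play_rows(rows=[[[0.038, 0.033, 0.003, 0, 0.0854], [0.038, 0.033, 0.003, 0, 0.0854], [0.038, 0.033, 0.003, 0, 0.0854], [0.038, 0.033, 0.003, 0, 0.0854], [0.038, 0.033, 0.003, 0, 0.0854], [0.038, 0.033, 0.003, 0, 0.0854], [0.038, 0.033, 0.003, 0, 0.0854], [0.038, 0.033, 0.003, 0, 0.0854], [0.038, 0.033, 0.003, 0, 0.0854], [0.038, 0.033, 0.003, 0, 0.0854], [0.038, 0.033, 0.003, 0, 0.0854], [0.038, 0.033, 0.003, 0, 0.0854]]])

```text
t: 2.58
eef_pos: [518.5, 152.9, 196.1]
tool_rot: [-3.115, 0.359, -0.007]
ft_force: [0.1, 0.1, -0.1]
width: 85.4
```

Emit:
play_rows(rows=[[[0, 0, 0, 10, 0.0854], [0, 0, 0, 10, 0.0854], [0, 0, 0, 10, 0.0854], [0, 0, 0, 10, 0.0854], [0, 0, 0, 10, 0.0854], [0, 0, 0, 10, 0.0854], [0, 0, 0, 10, 0.0854], [0, 0, 0, 10, 0.0854], [0, 0, 0, 10, 0.0854], [0, 0, 0, 5, 0.0854], [0, 0, 0, 0, 0.0854]]])

```text
t: 3.95
eef_pos: [520.7, 148.6, 196.8]
tool_rot: [-1.761, 2.591, 0.001]
ft_force: [-0.6, 0.4, -0.4]
width: 85.3
```

```bash
python3 - <<'E'
from h import *
cv2.imwrite("pics/w1.png",viewer.camera("wrist"))
r=silhouettes("bin","wrist");print([(x["score"],x["extent"]) for x in r[:2]])
plan([496,176,190],-1.89); o=status.get_obs(); print(o["q"],o["eef_pos"],o["t"])
E
```

```text
[(0.8, [282.1, 134.1, 343.2, 237.2]), (0.19, [214.3, 0.0, 268.5, 39.6])]
shift [-0.0164  0.0331  0.0068]
yaw -3.2287368049221503
[ 6.39566620e-01  1.61319645e-01 -3.39074322e-01 -6.11917950e-04
 -1.06185160e+00 -1.01484181e+00] [520.76882801 148.58672739 196.77771177] 4.05
```

View pics/w1.png

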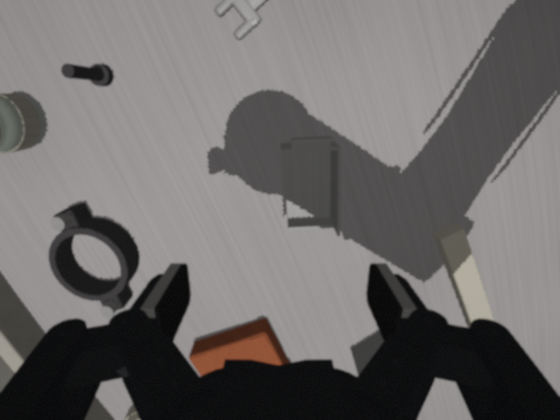

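```bash
python3 - <<'E'
from h import *
from scipy.optimize import minimize
info={"wrist":viewer.camera_info("wrist"),"scene":viewer.camera_info("scene")}
im0=viewer.camera("wrist"); viewer.camera("scene")
m={c:silhouettes("bin",c)[0]["pixels"].astype(np.uint8) for c in info}
b=[(x,y,z) for x,z in((-45,0),(45,0),(-45,28),(45,50),(-30,50)) for y in(-28,28)]
l=[(x,y,z) for x,z in((45,47),(45,50),(52,66),(55,66),(55,47)) for y in(-18,18)]
def pts(k,p,P): return proj(k,np.array(P)@R.from_euler('z',p[2]).as_matrix().T+[p[0],p[1],0],info[k])
def cost(p,ks=("wrist","scene")):
    c=0
    for k in ks:
        im=np.zeros((420,560),np.uint8)
        for P in(b,l): cv2.fillConvexPoly(im,np.round(cv2.convexHull(pts(k,p,P).astype(np.float32))*16).astype(np.int32),1,shift=4)
        c+=1-(im&m[k]).sum()/(im|m[k]).sum()
    return c
for ks in(("wrist",),("scene",),("wrist","scene")):
    best=min((minimize(cost,[490,160,t],args=(ks,),method="Nelder-Mead",options=dict(initial_simplex=[[490,160,t],[505,160,t],[490,175,t],[490,160,t+.3]])) for t in(-2.1,-1.9,-1.6)),key=lambda r:r.fun)
    print(ks,best.x,best.fun)
p=best.x
v=cv2.convertScaleAbs(im0,alpha=2)
for P,cl in((b,(0,255,0)),(l,(0,0,255))):
    for q in pts("wrist",p,P): cv2.circle(v,(int(q[0]*1),int(q[1])),1,cl,-1)
v[m["wrist"]>0,0]=255
cv2.imwrite("pics/w2.png",cv2.resize(v[110:260,240:390],None,fx=4,fy=4,interpolation=cv2.INTER_NEAREST))
E
```

```text
('wrist',) [493.10800924 165.97263589  -1.88480864] 0.049843663785175685
('scene',) [491.47890858 162.7480287   -1.89631722] 0.034604105571847454
('wrist', 'scene') [493.01343619 164.73004876  -1.90281521] 0.11031911917148884
```

View pics/w2.png

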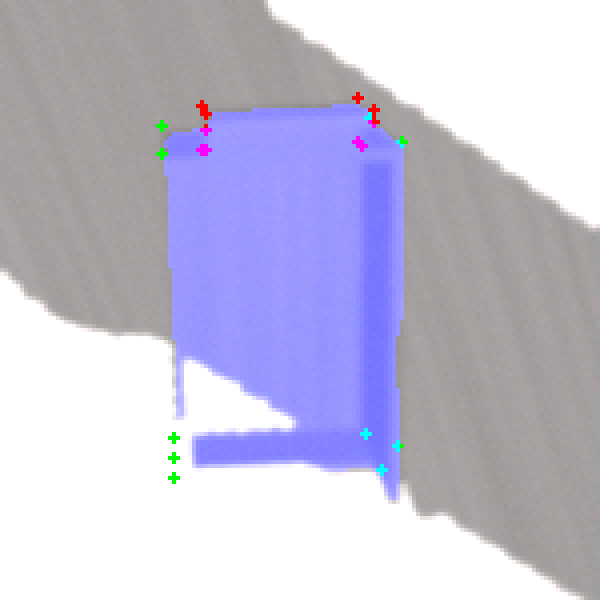

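```bash
python3 -c "
from h import *
plan([497,178,100],-1.90)"
```

```text
shift [-0.0179  0.0332  0.0967]
yaw -2.7171852135073
```

Emit:
play_rows(rows=[[[-0.009, 0.0165, 0.03, 0, 0.0854], [-0.009, 0.0165, 0.03, 0, 0.0854], [0, 0, 0.03, -2.7, 0.0854], [0, 0, 0, 0, 0.0854]]])

```text
t: 4.75
eef_pos: [497.5, 179.1, 105.5]
tool_rot: [-1.825, 2.544, 0.0]
ft_force: [-0.9, 0.1, 0.8]
width: 85.2
```

```bash
python3 -c "
from h import *
plan([497,178,11],-1.90)"
```

```text
shift [0.002  0.0007 0.0945]
yaw 0.15849896721391
```

Emit:
play_rows(rows=[[[0.001, 0, 0.03, 0, 0.0854], [0.001, 0, 0.03, 0, 0.0854], [0, 0, 0.025, 0, 0.0854], [0, 0, 0.009, 0, 0.0854], [0, 0, 0, 0, 0.04], [0, 0, 0, 0, 0.04], [0, 0, 0, 0, 0.04], [0, 0, 0, 0, 0.04]]], squeeze=20)

```text
t: 5.75
eef_pos: [504.4, 181.6, 18.6]
tool_rot: [-1.814, 2.535, -0.001]
ft_force: [-0.7, -0.1, -1.6]
width: 55.9
```

Emit:
play_rows(rows=[[[0, 0, -0.01, 0, 0.04], [0, 0, -0.03, 0, 0.04], [0, 0, -0.03, 0, 0.04], [0, 0, -0.03, 0, 0.04], [0, 0, 0, 0, 0.04]]])

```text
t: 6.38
eef_pos: [502.2, 179.9, 124.3]
tool_rot: [-1.814, 2.535, -0.001]
ft_force: [0.2, 0.1, -2.6]
width: 56.0
```

```bash
python3 - <<'E'
from h import *
o=status.get_obs();print(o["eef_pos"],o["ft_force"],o["ft_torque"],o["t"])
a=viewer.camera("scene"); b=viewer.camera("wrist")
v=np.hstack([cv2.resize(a[150:300,250:400],(400,400)),cv2.resize(b[60:300,160:400],(400,400))])
cv2.imwrite("pics/g.png",cv2.convertScaleAbs(v,alpha=1.8))
for n in("spanner","rod_bolt"):
    r=silhouettes(n,"scene"); ys,xs=np.nonzero(r[0]["pixels"]); print(n,[np.round(at_z("scene",(u,w),0)) for u,w in((xs.min(),ys[xs.argmin()]),(xs.max(),ys[xs.argmax()]),(xs[ys.argmax()],ys.max()))])
E
```

```text
[502.22830425 179.91452906 124.32268318] [ 0.21430995  0.05200838 -2.56638788] [-0.00732156 -0.01562843 -0.00691808] 6.375
spanner [array([509., -41.,   0.]), array([390., -53.,   0.]), array([504.,  -2.,   0.])]
rod_bolt [array([ 621., -110.,    0.]), array([637., -37.,   0.]), array([656., -18.,   0.])]
```

View pics/g.png

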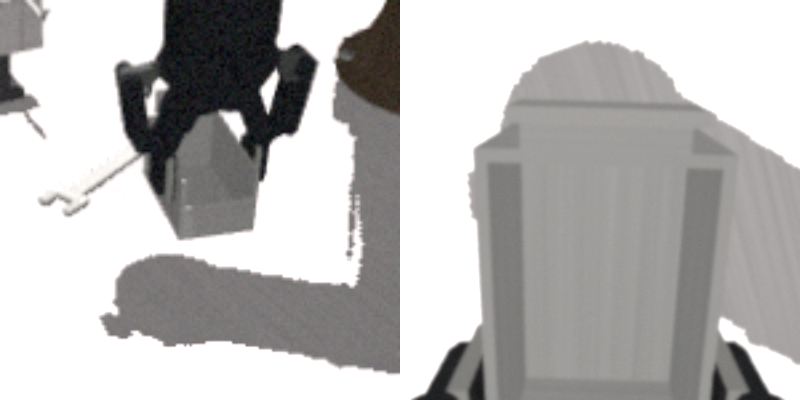

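```bash
cat >> h.py <<'E'
from scipy.optimize import least_squares
def fit(px,P,info,o,x0=(21,0,37,0,0)):
    "bin pose in a level frame at grasp point (x=tool x,y=-tool y,z up): x,y offset, grasp height gz, tilt nose-up, yaw"
    T=R.from_rotvec(o["tool_rot"]).as_matrix(); F=np.c_[T[:,0],-T[:,1],-T[:,2]]; g=np.array(o["eef_pos"])-19*T[:,2]
    def w(p,P):
        return (R.from_euler('zy',[p[4],p[3]]).apply(np.array(P,float)+[p[0],p[1],-p[2]]))@F.T+g
    r=least_squares(lambda p:np.r_[(proj("wrist",w(p,P),info)-px).ravel(),0.05*(p[1])],x0)
    print("x off %.1f y %.1f gz %.1f tilt %.3f yaw %.3f"%tuple(r.x),np.round(r.fun,1)); return r.x,lambda Q:w(r.x,Q)
E
python3 - <<'E'
from h import *
i=viewer.camera_info("wrist");o=status.get_obs()
c=np.array([[513,103],[700,106],[476,160],[737,156]]); px=(c-[400,0])*.6+[160,60]
fit(px,[[55,18,66],[55,-18,66],[45,28,50],[45,-28,50]],i,o)
p=np.array([[525,378],[672,378],[523,168],[690,168]]);px2=np.r_[px,(p-[400,0])*.6+[160,60]]
fit(px2,[[55,18,66],[55,-18,66],[45,28,50],[45,-28,50],[-42,25,3],[-42,-25,3],[42,25,50],[42,-25,50]],i,o)
E
```

```text
x off 13.6 y -2.5 gz 31.8 tilt 0.150 yaw 0.006 [-1.5  1.   2.3 -1.4  1.4 -0.5 -2.3  1.  -0.1]
x off 15.4 y -1.8 gz 47.1 tilt 0.055 yaw -0.008 [  3.4   3.7  -2.3   2.8   6.9  -4.9  -8.2  -1.3   4.6   1.1  -2.3   1.5
 -13.5  -2.   12.   -1.   -0.1]
```

```bash
python3 -c "
from h import *
plan([608,-85,180],-1.746)"
```

```text
shift [ 0.2138 -0.1878 -0.0606]
yaw -8.814509121579608
```

Emit:
play_rows(rows=[[[0, 0, -0.025, 0, 0.04], [0.01, -0.01, -0.025, 0, 0.04], [0.03, -0.027, -0.008, 0, 0.04], [0.035, -0.03, 0, 0, 0.04], [0.035, -0.03, 0, 0, 0.04], [0.035, -0.03, 0, 0, 0.04], [0.03, -0.027, 0, 0, 0.04], [0.015, -0.015, 0, 0, 0.04], [0, 0, 0, -4.4, 0.04], [0, 0, 0, -4.4, 0.04], [0, 0, 0, 0, 0.04]]])

```text
t: 7.95
eef_pos: [594.8, -66.2, 163.8]
tool_rot: [2.017, -2.399, -0.013]
ft_force: [1.1, 0.2, -2.0]
width: 56.2
```

```bash
python3 - <<'E'
from h import *
plan([608,-85,180],-1.746)
b=viewer.camera("wrist"); print(status.get_obs()["t"])
cv2.imwrite("pics/w3.png",cv2.resize(cv2.convertScaleAbs(b,alpha=1.5),(800,600)))
E
```

```text
shift [ 0.0162 -0.016  -0.0164]
yaw 0.1577050791603922
8.0
```

View pics/w3.png

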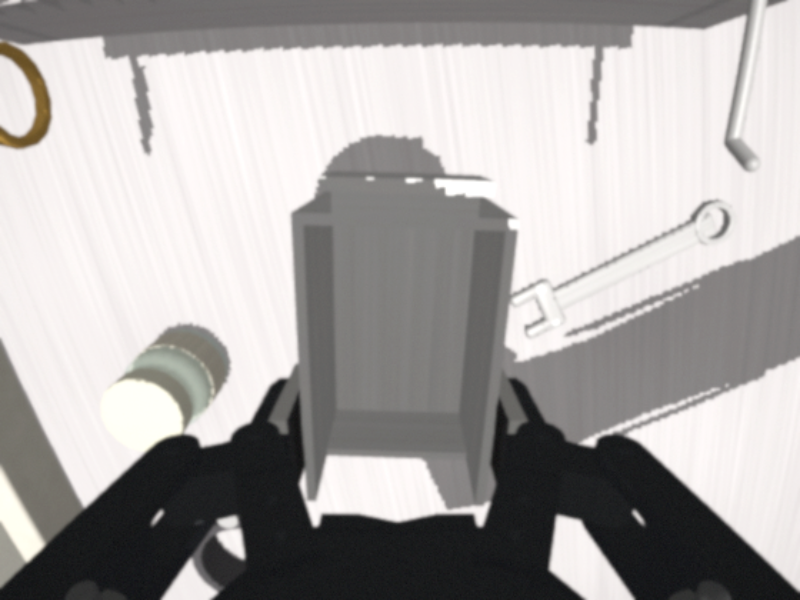

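```bash
python3 - <<'E'
from h import *
i=viewer.camera_info("wrist");o=status.get_obs()
px=np.array([[325,177],[488,179],[292,213],[517,218],[335,411],[460,412],[317,500],[487,507]])*.7
P=[[55,18,66],[55,-18,66],[45,28,50],[45,-28,50],[-42,25,3],[-42,-25,3],[-45,28,50],[-45,-28,50]]
x,w=fit(px,P,i,o)
print("lip tip",w([[55,0,66],[45,0,47],[45,0,0],[-45,0,0]]).round(1))
print("bolt",at_z("scene",(216,246.5),0), at_z("scene",(215,225),60))
print("jar", at_z("scene",(241*.7,375*.7),0))
# rail bottom/front edge and stand in wrist pic
S=lambda q:(np.array(q)@R.from_euler('z',-1.746).as_matrix().T+[585.6,-212.9,0])
print("pred hook tips", (proj("wrist",[S([-65,-148,128]),S([-65,150,128]),S([0,0,166]),S([0,0,68])],i)/.7).round())
print(silhouettes("rod_bolt","wrist")[:1] and silhouettes("rod_bolt","wrist")[0]["extent"])
E
```

```text
x off 17.1 y -1.2 gz 39.2 tilt 0.012 yaw -0.012 [-2.   0.   2.6  0.2  1.6  1.  -1.3 -0.5  2.6  0.9 -0.3  1.  -3.7  0.7
  0.5 -3.2 -0.1]
lip tip [[ 580.7 -137.1  208.8]
 [ 582.4 -127.1  189.9]
 [ 582.  -126.5  142.9]
 [ 598.6  -38.   143.9]]
bolt [652.17342108 -21.61382653   0.        ] [649.51972637 -19.6130777   60.        ]
jar [763.5404584  -26.43375745   0.        ]
pred hook tips [[ 724.  149.]
 [ -14.  152.]
 [ 337. -107.]
 [ 360.    4.]]
[]
```

```bash
python3 - <<'E'
from h import *
i=viewer.camera_info("wrist")
Rm=R.from_euler('z',-1.746).as_matrix()
def s(uv,z): return ((at_z("wrist",np.array(uv)*.7,z,i)-[585.6,-212.9,0])@Rm).round(1)
for z in(60,68,76): print("rail edge",z,s((400,23),z),s((600,24),z))
for z in(0,10,15): print("base",z,s((105,55),z),s((400,47),z),s((632,45),z))
for z in(120,128,136): print("hook tip/root",z,s((735,138),z),s((765,0),z))
v=cv2.imread("pics/w3.png"); g=cv2.cvtColor(v,cv2.COLOR_BGR2GRAY); print(g[0:70:2,400],g[0:70:2,250])
E
```

```text
rail edge 60 [ -6.6 -18.8  60. ] [  -4.4 -120.3   60. ]
rail edge 68 [ -8.6 -18.6  68. ] [  -6.5 -116.8   68. ]
rail edge 76 [-10.6 -18.5  76. ] [  -8.6 -113.4   76. ]
base 0 [ -5.6 170.1   0. ] [ -5.4 -19.8   0. ] [  -0.2 -168.6    0. ]
base 10 [ -7.7 164.   10. ] [ -7.4 -19.6  10. ] [  -2.4 -163.5   10. ]
base 15 [ -8.7 161.   15. ] [ -8.5 -19.6  15. ] [  -3.5 -161.    15. ]
hook tip/root 120 [ -60.2 -158.5  120. ] [  -6. -163.  120.]
hook tip/root 128 [ -60.6 -152.3  128. ] [  -8.7 -156.6  128. ]
hook tip/root 136 [ -60.9 -146.1  136. ] [ -11.4 -150.2  136. ]
[114 112 112 112 112 111 112 113 111 111 114 121 130 133 135 133 133 133
 133 133 133 143 188 230 241 245 244 244 244 244 244 244 244 243 244] [112 112 111 109 109 110 111 111 109 111 112 111 111 119 129 132 133 133
 133 132 131 131 132 131 142 188 233 243 245 244 244 245 245 245 245]
```

```bash
python3 -c "
from h import *
plan([602.5,-117.4,60],-1.74)"
```

```text
shift [ 0.0493 -0.0174  0.104 ]
yaw -0.23901867478426278
```

Emit:
play_rows(rows=[[[0.025, -0.009, 0, 0, 0.04], [0.024, -0.009, 0, 0, 0.04], [0, 0, 0.03, 0, 0.04], [0, 0, 0.03, 0, 0.04], [0, 0, 0.03, 0, 0.04], [0, 0, 0.01, 0, 0.04], [0, 0, 0, 0, 0.04]]])

```text
t: 8.93
eef_pos: [604.2, -117.4, 61.3]
tool_rot: [2.008, -2.407, -0.011]
ft_force: [-0.0, -0.1, -1.3]
width: 56.1
```

```bash
python3 -c "
from h import *
plan([602.5,-117.4,22],-1.74)"
```

```text
shift [0.0002 0.0013 0.0393]
yaw -0.6161776767374436
```

Emit:
play_rows(rows=[[[0, 0, 0.018, 0, 0.04], [0, 0, 0.014, 0, 0.04], [0, 0, 0.005, 0, 0.04], [0, 0, 0, 0, 0.04]]])

```text
t: 9.43
eef_pos: [605.4, -117.2, 24.0]
tool_rot: [2.01, -2.409, -0.007]
ft_force: [-0.3, -0.6, -1.4]
width: 56.4
```

Emit:
play_rows(rows=[[[0, 0, 0.003, 0, 0.04], [0, 0, 0.002, 0, 0.04], [0, 0, 0, 0, 0.04]]])

```text
t: 9.8
eef_pos: [606.1, -117.2, 19.6]
tool_rot: [2.011, -2.409, -0.006]
ft_force: [0.3, 0.3, -2.1]
width: 56.3
```

Emit:
play_rows(rows=[[[0.008, 0, 0, 0, 0.04], [0.006, 0, 0, 0, 0.04], [0, 0, 0, 0, 0.04]]])

```text
t: 10.18
eef_pos: [603.6, -132.1, 20.0]
tool_rot: [2.012, -2.41, -0.005]
ft_force: [0.2, -0.1, -1.7]
width: 56.0
```

Emit:
play_rows(rows=[[[0.003, 0, 0, 0, 0.04], [0, 0, 0, 0, 0.04]]])

```text
t: 10.42
eef_pos: [603.0, -135.4, 20.1]
tool_rot: [2.011, -2.41, -0.005]
ft_force: [0.0, -0.5, -1.8]
width: 55.9
```

Emit:
play_rows(rows=[[[0.003, 0, 0, 0, 0.04], [0, 0, 0, 0, 0.04]]])

```text
t: 10.68
eef_pos: [602.5, -138.5, 20.1]
tool_rot: [2.011, -2.41, -0.005]
ft_force: [-1.1, -0.1, -0.9]
width: 55.9
```

Emit:
play_rows(rows=[[[0.003, 0, 0, 0, 0.04], [0, 0, 0, 0, 0.04]]])

```text
t: 10.92
eef_pos: [601.9, -141.5, 20.1]
tool_rot: [2.011, -2.41, -0.005]
ft_force: [-1.1, -1.0, -2.6]
width: 56.3
```

Emit:
play_rows(rows=[[[0.003, 0, 0, 0, 0.04], [0, 0, 0, 0, 0.04]]])

```text
t: 11.18
eef_pos: [601.3, -144.6, 20.0]
tool_rot: [2.012, -2.41, -0.005]
ft_force: [0.0, 0.5, -1.6]
width: 56.3
```

```bash
python3 - <<'E'
from h import *
b=viewer.camera("wrist"); o=status.get_obs(); print(o["t"],o["ft_force"],o["ft_torque"],o["eef_pos"])
cv2.imwrite("pics/w4.png",cv2.resize(cv2.convertScaleAbs(b[0:300,80:480],alpha=2.2),(800,600)))
E
```

```text
11.225 [-0.44216693 -0.87297504 -2.5189607 ] [ 0.04011355 -0.01334498 -0.01362923] [ 601.36315563 -144.58128615   20.06441194]
```

View pics/w4.png

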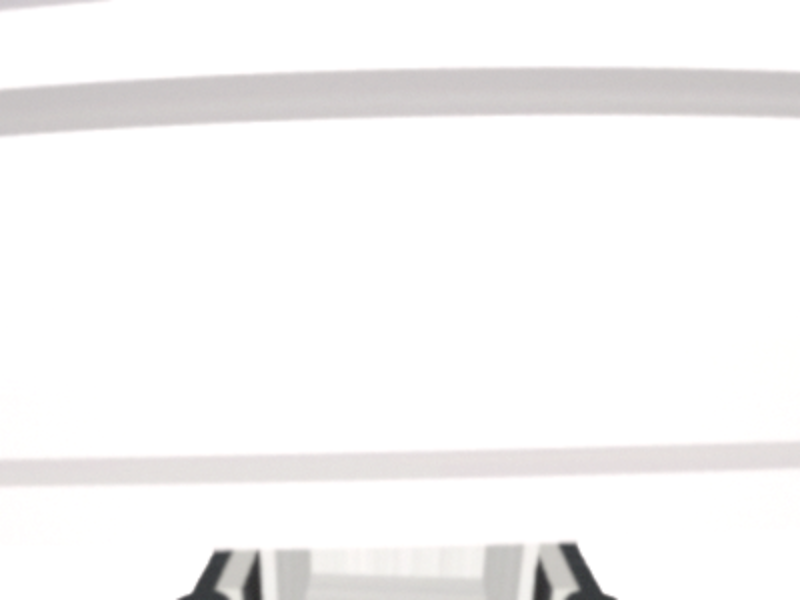

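```bash
python3 - <<'E'
from h import *
i=viewer.camera_info("wrist"); Rm=R.from_euler('z',-1.746).as_matrix()
S=lambda p:((np.array(p)-[585.6,-212.9,0])@Rm).round(1)
print("cam",S(np.array(i["T"])[:3,3]), "tcp",S(status.get_obs()["eef_pos"]))
for uv in((80+395/2,272.5),(80+215/2,275),(80+577/2,271.5)):
    print([S(at_z("wrist",uv,z,i)).tolist() for z in(64,68,72,145)])
E
```

```text
cam [  8.    4.  161.6] tcp [-70.    3.6  20.1]
[[-48.8, 3.9, 64.0], [-46.4, 3.9, 68.0], [-44.1, 3.9, 72.0], [-1.6, 3.9, 145.0]]
[[-49.7, 36.2, 64.0], [-47.4, 34.9, 68.0], [-45.0, 33.6, 72.0], [-1.8, 9.4, 145.0]]
[[-48.8, -28.7, 64.0], [-46.5, -27.4, 68.0], [-44.1, -26.0, 72.0], [-1.6, -1.6, 145.0]]
```

Emit:
play_rows(rows=[[[0.004, 0, 0, -1.2, 0.04], [0, 0, 0, 0, 0.04]]])

```text
t: 11.48
eef_pos: [600.6, -148.8, 20.1]
tool_rot: [2.039, -2.387, -0.005]
ft_force: [-0.8, -0.7, -2.2]
width: 56.1
```

Emit:
play_rows(rows=[[[0, 0, -0.002, 0, 0.04], [0, 0, 0, 0, 0.04]]])

```text
t: 11.72
eef_pos: [600.7, -148.8, 22.2]
tool_rot: [2.039, -2.387, -0.005]
ft_force: [0.1, -0.2, -2.1]
width: 56.0
```

Emit:
play_rows(rows=[[[0, 0, -0.003, 0, 0.04], [0, 0, 0, 0, 0.04]]])

```text
t: 11.98
eef_pos: [600.1, -148.6, 25.0]
tool_rot: [2.038, -2.387, -0.007]
ft_force: [0.1, -0.9, -2.8]
width: 56.0
```

Emit:
play_rows(rows=[[[0, 0, -0.003, 0, 0.04], [0, 0, 0, 0, 0.04]]])

```text
t: 12.22
eef_pos: [599.7, -148.3, 27.8]
tool_rot: [2.037, -2.387, -0.008]
ft_force: [-0.5, -0.2, -3.6]
width: 55.7
```

Emit:
play_rows(rows=[[[0, 0, -0.003, 0, 0.04], [0, 0, 0, 0, 0.04]]])

```text
t: 12.48
eef_pos: [599.6, -148.1, 30.8]
tool_rot: [2.037, -2.387, -0.008]
ft_force: [-1.2, 0.3, -2.8]
width: 55.6
```

Emit:
play_rows(rows=[[[0, 0, -0.003, 0, 0.04], [0, 0, 0, 0, 0.04]]])

```text
t: 12.72
eef_pos: [599.6, -148.0, 34.0]
tool_rot: [2.037, -2.387, -0.008]
ft_force: [-0.4, 1.1, -2.5]
width: 55.7
```

Emit:
play_rows(rows=[[[0, 0, -0.004, 0, 0.04], [0, 0, 0, 0, 0.04]]])

```text
t: 12.98
eef_pos: [599.7, -148.0, 38.3]
tool_rot: [2.037, -2.387, -0.008]
ft_force: [-0.2, 0.2, -3.5]
width: 55.8
```

Emit:
play_rows(rows=[[[0, 0, -0.004, 0, 0.04], [0, 0, 0, 0, 0.04]]])

```text
t: 13.22
eef_pos: [599.8, -148.1, 42.7]
tool_rot: [2.037, -2.387, -0.008]
ft_force: [-0.9, 0.5, -2.9]
width: 55.8
```

```bash
python3 - <<'E'
from h import *
o=status.get_obs(); print(o["t"],o["ft_force"],o["ft_torque"],o["eef_pos"])
a=viewer.camera("scene"); s=viewer.camera("side")
v=np.hstack([cv2.resize(a[110:230,130:290],(480,360),interpolation=cv2.INTER_CUBIC),cv2.resize(s[230:350,210:310],(300,360),interpolation=cv2.INTER_CUBIC)])
cv2.imwrite("pics/t1.png",cv2.convertScaleAbs(v,alpha=1.8))
E
```

```text
13.225 [-0.91351604  0.47227263 -2.90691041] [ 0.26395029  0.0506379  -0.03727436] [ 599.76396634 -148.05533707   42.68503253]
```

View pics/t1.png

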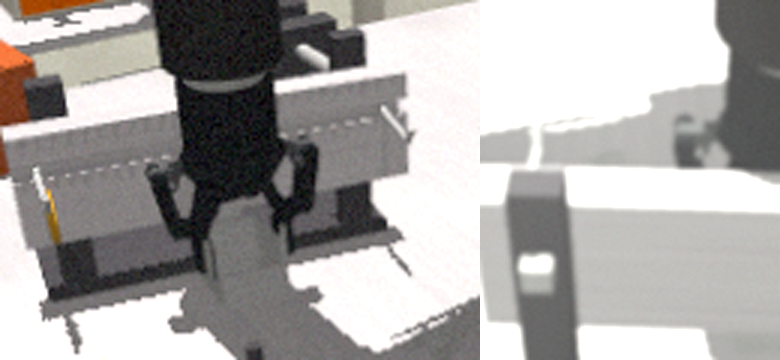

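Emit:
play_rows(rows=[[[0, 0, -0.005, 0, 0.04], [0, 0, -0.005, 0, 0.04], [0, 0, 0, 0, 0.04]]])

```text
t: 13.7
eef_pos: [599.8, -148.3, 53.1]
tool_rot: [2.037, -2.387, -0.008]
ft_force: [-0.4, 0.7, -3.3]
width: 55.5
```

Emit:
play_rows(rows=[[[0, 0, -0.005, 0, 0.04], [0, 0, -0.005, 0, 0.04], [0, 0, 0, 0, 0.04]]])

```text
t: 14.08
eef_pos: [599.6, -148.9, 63.8]
tool_rot: [2.037, -2.387, -0.008]
ft_force: [-0.6, 0.7, -3.2]
width: 55.5
```

Emit:
play_rows(rows=[[[0, 0, -0.005, 0, 0.04], [0, 0, -0.005, 0, 0.04], [0, 0, 0, 0, 0.04]]])

```text
t: 14.45
eef_pos: [599.2, -149.3, 74.2]
tool_rot: [2.036, -2.386, -0.008]
ft_force: [-0.2, -0.2, -5.3]
width: 55.7
```

```bash
python3 - <<'E'
from h import *
o=status.get_obs(); print(o["t"],o["ft_force"],o["ft_torque"],o["eef_pos"])
E
```

```text
14.45 [-0.22203078 -0.22057436 -5.25462598] [-0.19745461  0.09264027  0.01269909] [ 599.19847935 -149.25063613   74.24782501]
```

Emit:
play_rows(rows=[[[0, 0, -0.005, 0, 0.04], [0, 0, -0.004, 0, 0.04], [0, 0, 0, 0, 0.04]]])

```text
t: 14.82
eef_pos: [598.7, -149.4, 83.4]
tool_rot: [2.035, -2.386, -0.01]
ft_force: [-0.5, -1.7, -5.2]
width: 55.4
```

Emit:
play_rows(rows=[[[0, 0, 0.004, 0, 0.04], [-0.01, 0, 0, 0, 0.04], [-0.02, 0, 0, 0, 0.04], [-0.02, 0, 0, 0, 0.04], [-0.02, 0, 0, 0, 0.04], [0, 0, 0, 0, 0.04]]])

```text
t: 15.58
eef_pos: [612.9, -73.0, 80.9]
tool_rot: [2.041, -2.386, -0.005]
ft_force: [-0.5, 0.3, -1.4]
width: 56.0
```

```bash
python3 - <<'E'
from h import *
o=status.get_obs(); print(o["t"],o["ft_force"],o["ft_torque"],o["eef_pos"])
b=viewer.camera("wrist")
cv2.imwrite("pics/w5.png",cv2.resize(cv2.convertScaleAbs(b,alpha=1.4),(800,600)))
E
```

```text
15.575 [-0.48475598  0.3366332  -1.37353346] [-0.0640914  -0.05915237  0.0170243 ] [612.91131866 -73.02649345  80.93788192]
```

View pics/w5.png

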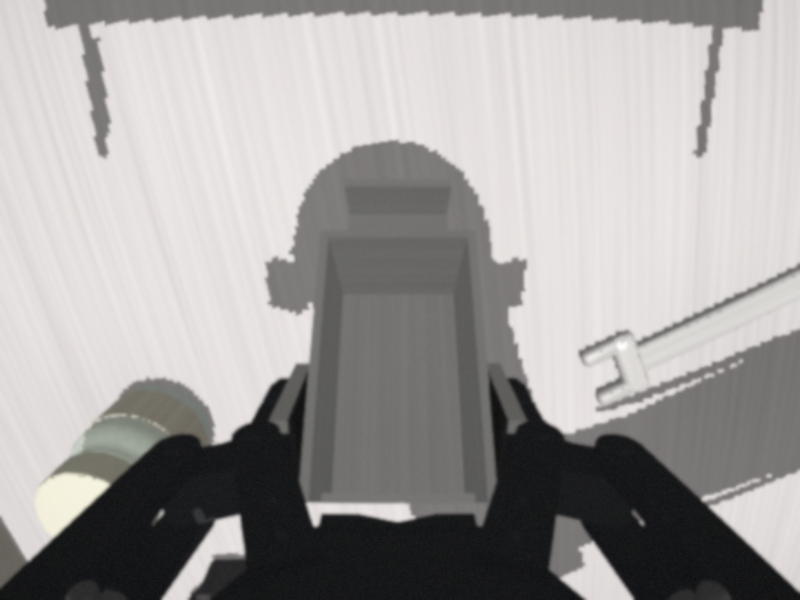

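```bash
python3 - <<'E'
from h import *
i=viewer.camera_info("wrist");o=status.get_obs()
px=np.array([[344,186],[451,186],[349,213],[447,213],[323,232],[475,232],[342,293],[457,293]])*.7
P=[[52,18,66],[52,-18,66],[52,18,50],[52,-18,50],[45,28,50],[45,-28,50],[42,25,3],[42,-25,3]]
for x0 in((17,0,39,.7,0),):
    x,w=fit(px,P,i,o,x0)
print((proj("wrist",w([[-45,28,50],[-42,25,28]]),i)/.7).round())
Rm=R.from_euler('z',-1.726).as_matrix()
S=lambda p:((np.array(p)-[585.6,-212.9,0])@Rm).round(1)
q=w([[45,0,47],[52,0,66],[55,0,66],[55,0,47],[45,0,0]]); print(S(q)); print(S(o["eef_pos"]))
T=R.from_rotvec(o["tool_rot"]).as_matrix(); print("phi",np.arctan2(T[1,0],T[0,0]))
E
```

```text
x off 16.7 y -0.7 gz 42.3 tilt 0.751 yaw 0.003 [ 0.6  0.4  0.9  0.2  0.3  0.9  0.3  0.7 -1.5 -1.   0.8 -1.3  0.7  0.2
 -2.5 -0.  -0. ]
[[300. 504.]
 [323. 493.]]
[[ -93.5    4.6   61.2]
 [ -75.4    4.7   70.3]
 [ -73.2    4.7   68.2]
 [ -86.2    4.6   54.3]
 [-125.6    4.5   26.8]]
[-141.8    5.2   80.9]
phi -1.726938314838537
```

Emit:
play_rows(rows=[[[0, 0, -0.025, 0, 0.04], [0.01, 0, -0.019, 0, 0.04], [0.025, 0, 0, 0, 0.04], [0.018, 0, 0, 0, 0.04], [0, 0, 0, 0, 0.04]]])

```text
t: 16.25
eef_pos: [603.8, -127.0, 125.7]
tool_rot: [2.04, -2.384, -0.006]
ft_force: [0.1, 0.1, -1.8]
width: 55.6
```

```bash
cat >> h.py <<'E'
def st():
    o=status.get_obs(); Rm=R.from_euler('z',-1.726).as_matrix(); p=(np.array(o["eef_pos"])-[585.6,-212.9,0])@Rm
    T=R.from_rotvec(o["tool_rot"]).as_matrix()
    print("t %.2f"%o["t"],"tcp_s",p.round(1),"F_s",(np.array(o["ft_force"])@Rm).round(1),"M_s",(np.array(o["ft_torque"])@Rm).round(2),"phi %.3f"%np.arctan2(T[1,0],T[0,0]))
    return p
E
python3 -c "
from h import *
st()"
```

```text
t 16.25 tcp_s [-87.7   4.7 125.7] F_s [-0.1  0.1 -1.8] M_s [0.03 0.03 0.07] phi -1.726
```

Emit:
play_rows(rows=[[[0.005, 0, 0, 0, 0.04], [0.003, 0, 0, 0, 0.04], [0, 0, 0, 0, 0.04]]])

```text
t: 16.62
eef_pos: [602.3, -135.0, 125.0]
tool_rot: [2.039, -2.384, -0.008]
ft_force: [-0.1, -0.0, -2.7]
width: 55.7
```

Emit:
play_rows(rows=[[[0.002, 0, 0, 0, 0.04], [0, 0, 0, 0, 0.04]]])

```text
t: 16.88
eef_pos: [602.2, -136.5, 124.9]
tool_rot: [2.04, -2.383, -0.008]
ft_force: [-0.3, 0.0, -1.8]
width: 55.7
```

Emit:
play_rows(rows=[[[0.002, 0, 0, 0, 0.04], [0, 0, 0, 0, 0.04]]])

```text
t: 17.12
eef_pos: [602.2, -136.6, 125.1]
tool_rot: [2.042, -2.385, -0.01]
ft_force: [0.1, 0.5, -1.1]
width: 55.6
```

Emit:
play_rows(rows=[[[0.002, 0, 0, 0, 0.04], [0, 0, 0, 0, 0.04]]])

```text
t: 17.38
eef_pos: [602.2, -136.7, 125.2]
tool_rot: [-2.043, 2.386, 0.011]
ft_force: [0.2, 1.4, -2.2]
width: 55.6
```

Emit:
play_rows(rows=[[[-0.003, 0, 0, 0, 0.04], [0, 0, -0.01, 0, 0.04], [0, 0, -0.007, 0, 0.04], [0, 0, 0, 0, 0.04], [0.003, 0, 0, 0, 0.04], [0.002, 0, 0, 0, 0.04], [0, 0, 0, 0, 0.04]]])

```text
t: 18.25
eef_pos: [602.8, -136.8, 144.2]
tool_rot: [-2.04, 2.383, 0.013]
ft_force: [-0.3, -0.5, -1.9]
width: 55.9
```

```bash
python3 -c "
from h import *
st()"
```

```text
t 18.25 tcp_s [-77.9   5.2 144.2] F_s [ 0.5 -0.2 -1.9] M_s [-0.04  0.01  0.02] phi -1.725
```

Emit:
play_rows(rows=[[[0.002, 0, 0, 0, 0.04], [0, 0, 0, 0, 0.04]]])

```text
t: 18.5
eef_pos: [602.9, -136.9, 144.3]
tool_rot: [-2.039, 2.381, 0.015]
ft_force: [0.1, 1.6, -0.9]
width: 55.9
```

```bash
python3 -c "
from h import *
st()"
```

```text
t 18.50 tcp_s [-77.7   5.3 144.3] F_s [-1.6 -0.1 -0.9] M_s [-0.26  0.37  0.01] phi -1.725
```

Emit:
play_rows(rows=[[[-0.003, 0, 0, 0, 0.04], [0, 0, -0.0025, 0, 0.04], [0, 0, 0, 0, 0.04], [0.003, 0, 0, 0, 0.04], [0.003, 0, 0, 0, 0.04], [0, 0, 0, 0, 0.04]]])

```text
t: 19.25
eef_pos: [602.9, -137.8, 147.1]
tool_rot: [-2.036, 2.379, 0.017]
ft_force: [-0.2, 0.4, -2.4]
width: 55.8
```

```bash
python3 -c "
from h import *
st()"
```

```text
t 19.25 tcp_s [-76.9   5.5 147.1] F_s [-0.3 -0.3 -2.4] M_s [ 0.03 -0.08  0.09] phi -1.726
```

Emit:
play_rows(rows=[[[0.002, 0, 0, 0, 0.04], [0, 0, 0, 0, 0.04]]])

```text
t: 19.5
eef_pos: [603.1, -138.4, 147.5]
tool_rot: [-2.034, 2.377, 0.018]
ft_force: [-0.9, 0.3, 0.1]
width: 55.8
```

```bash
python3 -c "
from h import *
st()"
```

```text
t 19.50 tcp_s [-76.3   5.8 147.5] F_s [-0.2 -0.9  0.1] M_s [-0.12  0.   -0.  ] phi -1.726
```

Emit:
play_rows(rows=[[[-0.001, 0, -0.003, 0, 0.04], [0.002, 0, -0.002, 0, 0.04], [0.002, 0, -0.002, 0, 0.04], [0, 0, 0, 0, 0.04]]])

```text
t: 20.0
eef_pos: [602.1, -143.1, 154.5]
tool_rot: [-2.034, 2.379, 0.018]
ft_force: [0.4, 0.7, -2.1]
width: 55.8
```

```bash
python3 -c "
from h import *
p=st(); print('rx,rz',p[0]+57.5,p[2]-153.7, 'line margin', p[2]-153.7-14.6-1.07*(p[0]+57.5))"
```

```text
t 20.00 tcp_s [-71.5   5.5 154.5] F_s [-0.8  0.3 -2.1] M_s [ 0.01 -0.08  0.03] phi -1.727
rx,rz -13.961468317539115 0.755144303672239 line margin 1.0939154034390928
```

Emit:
play_rows(rows=[[[0.001, 0, -0.0025, 0, 0.04], [0.002, 0, -0.002, 0, 0.04], [0.002, 0, -0.002, 0, 0.04], [0, 0, 0, 0, 0.04]]])

```text
t: 20.5
eef_pos: [601.1, -148.8, 161.2]
tool_rot: [-2.034, 2.379, 0.018]
ft_force: [0.4, -0.6, -1.6]
width: 55.8
```

```bash
python3 -c "
from h import *
p=st(); print('rx,rz',p[0]+57.5,p[2]-153.7, 'line margin', p[2]-153.7-14.6-1.07*(p[0]+57.5))"
```

```text
t 20.50 tcp_s [-65.7   5.4 161.2] F_s [ 0.5  0.5 -1.6] M_s [ 0.04 -0.07 -0.05] phi -1.727
rx,rz -8.223128635085104 7.539914137939377 line margin 1.7386617774804378
```

Emit:
play_rows(rows=[[[0.002, 0, -0.002, 0, 0.04], [0.001, 0, -0.001, 0, 0.04], [0, 0, 0, 0, 0.04]]])

```text
t: 20.88
eef_pos: [600.6, -151.9, 164.3]
tool_rot: [-2.034, 2.379, 0.018]
ft_force: [0.3, 0.3, -2.3]
width: 55.8
```

```bash
python3 -c "
from h import *
p=st(); print('rx,rz',p[0]+57.5,p[2]-153.7, 'line margin', p[2]-153.7-14.6-1.07*(p[0]+57.5))"
```

```text
t 20.88 tcp_s [-62.5   5.4 164.3] F_s [-0.3  0.2 -2.3] M_s [ 0.03 -0.04 -0.01] phi -1.727
rx,rz -5.049427922299074 10.640392254021577 line margin 1.443280130881587
```

Emit:
play_rows(rows=[[[0.002, 0, 0, 0, 0.04], [0.001, 0, 0, 0, 0.04], [0, 0, 0, 0, 0.04]]])

```text
t: 21.25
eef_pos: [600.0, -155.1, 164.2]
tool_rot: [-2.034, 2.379, 0.019]
ft_force: [0.1, -0.2, -2.0]
width: 55.8
```

```bash
python3 -c "
from h import *
p=st(); print('rx,rz',p[0]+57.5,p[2]-153.7)"
```

```text
t 21.25 tcp_s [-59.4   5.3 164.2] F_s [ 0.2  0.1 -2. ] M_s [-0.05 -0.06  0.02] phi -1.727
rx,rz -1.8563829031739019 10.478533222977035
```

Emit:
play_rows(rows=[[[0, 0, 0.0025, 0, 0.04], [0, 0, 0.002, 0, 0.04], [-0.002, 0, 0.004, 0, 0.04], [0, 0, 0, 0, 0.04]]])

```text
t: 21.75
eef_pos: [600.6, -153.3, 155.7]
tool_rot: [-2.035, 2.379, 0.017]
ft_force: [-0.3, -0.6, -2.8]
width: 55.7
```

```bash
python3 -c "
from h import *
p=st()"
```

```text
t 21.75 tcp_s [-61.2   5.6 155.7] F_s [ 0.6 -0.2 -2.8] M_s [ 0.01 -0.28  0.  ] phi -1.727
```

Emit:
play_rows(rows=[[[-0.0025, 0, 0.0045, 0, 0.04], [-0.0015, 0, 0.004, 0, 0.04], [-0.0015, 0, 0.004, 0, 0.04], [0, 0, 0, 0, 0.04]]])

```text
t: 22.25
eef_pos: [602.2, -147.3, 143.4]
tool_rot: [-2.035, 2.378, 0.015]
ft_force: [-0.9, -1.0, 0.4]
width: 55.8
```

```bash
python3 -c "
from h import *
p=st()"
```

```text
t 22.25 tcp_s [-67.3   6.2 143.4] F_s [ 1.1 -0.7  0.4] M_s [-0.07 -0.46  0.01] phi -1.726
```

Emit:
play_rows(rows=[[[-0.001, 0, 0.004, 0, 0.04], [-0.001, 0, 0.004, 0, 0.04], [-0.001, 0, 0.004, 0, 0.04], [0, 0, 0, 0, 0.04]]])

```text
t: 22.75
eef_pos: [603.1, -143.6, 130.8]
tool_rot: [-2.035, 2.377, 0.014]
ft_force: [-0.1, -0.6, 1.3]
width: 55.6
```

```bash
python3 -c "
from h import *
p=st()"
```

```text
t 22.75 tcp_s [-71.2   6.6 130.8] F_s [ 0.6 -0.   1.3] M_s [-0.04 -0.25  0.02] phi -1.726
```

Emit:
play_rows(rows=[[[0.0005, 0, 0.004, 0, 0.04], [0, 0, 0.004, 0, 0.04], [0, 0, 0.003, 0, 0.04], [0, 0, 0, 0, 0.04]]])

```text
t: 23.25
eef_pos: [603.7, -142.8, 119.2]
tool_rot: [-2.034, 2.376, 0.014]
ft_force: [-0.2, 2.1, 2.4]
width: 55.7
```

```bash
python3 - <<'E'
from h import *
p=st()
a=viewer.camera("scene"); s=viewer.camera("wrist")
v=np.hstack([cv2.resize(a[100:220,130:290],(480,360),interpolation=cv2.INTER_CUBIC),cv2.resize(s[100:420,160:420],(300,360))])
cv2.imwrite("pics/t2.png",cv2.convertScaleAbs(v,alpha=1.7))
E
```

```text
t 23.25 tcp_s [-72.    7.  119.2] F_s [-2.  -0.5  2.4] M_s [-0.03  0.44 -0.05] phi -1.725
```

View pics/t2.png

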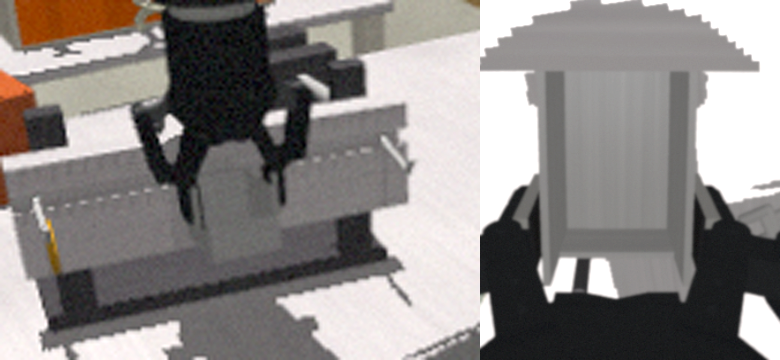

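```bash
python3 - <<'E'
from h import *
i=viewer.camera_info("wrist");o=status.get_obs()
T=R.from_rotvec(o["tool_rot"]).as_matrix(); F=np.c_[T[:,0],-T[:,1],-T[:,2]]; g=np.array(o["eef_pos"])-19*T[:,2]
for t in(0,.05,.1,.15,.2,.25):
  for gx,gz in((16.7,42.3),(17,39.2)):
    w=R.from_euler('y',t).apply(np.array([[-42,25,3],[-42,-25,3],[-45,28,50],[-45,-28,50]])+[gx,-.7,-gz])@F.T+g
    print(t,gz,proj("wrist",w,i).round(0).tolist())
print("seen (231,303),(323,304),(216,352),(338,367)")
E
```

```text
0 42.3 [[238.0, 286.0], [321.0, 286.0], [219.0, 347.0], [340.0, 347.0]]
0 39.2 [[237.0, 288.0], [321.0, 288.0], [218.0, 351.0], [341.0, 351.0]]
0.05 42.3 [[237.0, 290.0], [321.0, 290.0], [219.0, 348.0], [340.0, 348.0]]
0.05 39.2 [[237.0, 292.0], [322.0, 292.0], [218.0, 352.0], [342.0, 352.0]]
0.1 42.3 [[237.0, 294.0], [321.0, 294.0], [218.0, 350.0], [341.0, 349.0]]
0.1 39.2 [[237.0, 296.0], [322.0, 296.0], [217.0, 354.0], [342.0, 353.0]]
0.15 42.3 [[237.0, 298.0], [321.0, 298.0], [218.0, 351.0], [342.0, 351.0]]
0.15 39.2 [[236.0, 300.0], [322.0, 300.0], [216.0, 355.0], [343.0, 354.0]]
0.2 42.3 [[237.0, 302.0], [321.0, 302.0], [217.0, 352.0], [342.0, 352.0]]
0.2 39.2 [[236.0, 304.0], [322.0, 304.0], [216.0, 355.0], [344.0, 355.0]]
0.25 42.3 [[237.0, 306.0], [322.0, 306.0], [216.0, 353.0], [343.0, 353.0]]
0.25 39.2 [[236.0, 308.0], [322.0, 307.0], [215.0, 356.0], [345.0, 356.0]]
seen (231,303),(323,304),(216,352),(338,367)
```

Emit:
play_rows(rows=[[[0, 0, 0.003, 0, 0.04], [0, 0, 0, 0, 0.04]]])

```text
t: 23.6
eef_pos: [603.7, -142.7, 116.1]
tool_rot: [-2.033, 2.376, 0.015]
ft_force: [1.1, 2.4, 0.6]
width: 55.7
```

```bash
python3 -c "
from h import *
p=st()"
```

```text
t 23.60 tcp_s [-72.2   7.  116.1] F_s [-2.6  0.7  0.6] M_s [ 0.09  0.85 -0.03] phi -1.726
```

Emit:
play_rows(rows=[[[-0.0015, 0, 0, 0, 0.04], [0, 0, 0, 0, 0.04]]])

```text
t: 23.85
eef_pos: [603.6, -142.1, 116.0]
tool_rot: [-2.034, 2.377, 0.014]
ft_force: [0.4, 1.4, -0.4]
width: 55.3
```

```bash
python3 -c "
from h import *
p=st()"
```

```text
t 23.85 tcp_s [-72.7   6.8 116. ] F_s [-1.5  0.2 -0.4] M_s [0.04 0.26 0.05] phi -1.726
```

Relieved. Continue down with a slight outward bias.

Emit:
play_rows(rows=[[[-0.001, 0, 0.002, 0, 0.04], [0, 0, 0, 0, 0.04]]])

```text
t: 24.1
eef_pos: [603.6, -141.8, 114.0]
tool_rot: [-2.034, 2.377, 0.013]
ft_force: [1.5, 0.9, -0.6]
width: 55.9
```

Emit:
play_rows(rows=[[[-0.0005, 0, 0.002, 0, 0.04], [0, 0, 0, 0, 0.04]]])

```text
t: 24.35
eef_pos: [603.6, -141.5, 112.0]
tool_rot: [-2.034, 2.378, 0.013]
ft_force: [-0.2, -1.0, 0.9]
width: 55.4
```

```bash
python3 - <<'E'
from h import *
p=st()
b=viewer.camera("wrist"); cv2.imwrite("pics/w6.png",b)
g=cv2.cvtColor(b,cv2.COLOR_BGR2GRAY)
print(g[250:380:1,278].tolist())
print("row300",g[300,200:360].tolist())
E
```

```text
t 24.35 tcp_s [-73.3   6.7 112. ] F_s [ 1.  -0.   0.9] M_s [ 0.15 -0.53  0.03] phi -1.726
[80, 81, 79, 80, 81, 80, 81, 81, 81, 80, 81, 80, 79, 80, 80, 80, 79, 80, 80, 80, 81, 80, 81, 79, 80, 80, 79, 80, 80, 81, 79, 79, 79, 80, 80, 80, 79, 79, 79, 80, 80, 80, 80, 79, 77, 73, 70, 68, 67, 68, 68, 67, 68, 69, 69, 66, 68, 66, 67, 67, 67, 67, 66, 67, 67, 67, 68, 69, 70, 75, 79, 81, 84, 82, 83, 84, 85, 85, 84, 85, 85, 85, 84, 84, 85, 84, 85, 83, 84, 83, 83, 83, 83, 83, 85, 84, 84, 83, 84, 83, 83, 84, 84, 84, 84, 84, 88, 92, 98, 104, 107, 108, 115, 125, 116, 79, 34, 18, 18, 18, 15, 17, 16, 17, 17, 16, 16, 15, 19, 16]
row300 [71, 58, 39, 24, 18, 17, 16, 7, 8, 12, 16, 29, 52, 69, 80, 79, 79, 79, 78, 72, 65, 63, 62, 63, 63, 63, 64, 62, 62, 64, 62, 61, 62, 63, 63, 66, 66, 67, 67, 67, 68, 67, 67, 66, 67, 68, 67, 66, 66, 68, 67, 67, 67, 67, 67, 67, 67, 68, 67, 68, 67, 67, 67, 67, 68, 66, 66, 67, 67, 66, 67, 67, 66, 67, 66, 66, 66, 66, 68, 67, 67, 66, 67, 66, 66, 66, 66, 67, 66, 65, 66, 67, 66, 67, 67, 67, 67, 66, 67, 66, 66, 67, 66, 66, 67, 66, 67, 67, 66, 67, 66, 66, 65, 67, 66, 65, 66, 66, 67, 67, 66, 66, 63, 62, 62, 64, 63, 63, 63, 62, 63, 63, 64, 63, 63, 62, 62, 67, 75, 79, 80, 80, 78, 73, 57, 35, 15, 15, 11, 12, 14, 16, 18, 23, 34, 56, 69, 74, 76, 73]
```

Emit:
play_rows(rows=[[[0, 0, 0.002, 0, 0.04], [0, 0, 0, 0, 0.04]]])

```text
t: 24.65
eef_pos: [603.6, -141.4, 109.9]
tool_rot: [-2.034, 2.378, 0.013]
ft_force: [1.1, -1.1, 1.1]
width: 55.8
```

Emit:
play_rows(rows=[[[0, 0, 0.002, 0, 0.04], [0, 0, 0, 0, 0.04]]])

```text
t: 24.9
eef_pos: [603.6, -141.4, 107.8]
tool_rot: [-2.034, 2.378, 0.013]
ft_force: [0.6, -1.2, 0.4]
width: 55.3
```

```bash
cat >> h.py <<'E'
def noserow():
    g=cv2.cvtColor(viewer.camera("wrist"),cv2.COLOR_BGR2GRAY).astype(float)[:,265:295].mean(1)
    d=cv2.GaussianBlur(np.gradient(g)[:,None],(1,5),0)[:,0]; r=270+np.argmin(d[270:315]); print("floor/nose row",r,"drop",d[r].round(1))
E
python3 -c "
from h import *
p=st();noserow()"
```

```text
t 24.90 tcp_s [-73.4   6.8 107.8] F_s [1.1 0.8 0.4] M_s [ 0.12 -0.66  0.01] phi -1.726
floor/nose row 290 drop -2.8
```

Emit:
play_rows(rows=[[[0.0015, 0, 0.0015, 0, 0.04], [0, 0, 0, 0, 0.04]]])

```text
t: 25.2
eef_pos: [603.7, -142.0, 106.2]
tool_rot: [-2.034, 2.377, 0.014]
ft_force: [0.1, -1.0, 0.5]
width: 55.7
```

```bash
python3 -c "
from h import *
p=st();noserow()"
```

```text
t 25.20 tcp_s [-72.8   6.9 106.2] F_s [1.  0.3 0.5] M_s [ 0.02 -0.53  0.  ] phi -1.726
floor/nose row 288 drop -2.6
```

Emit:
play_rows(rows=[[[0, 0, 0, 0, 0.058], [0, 0, 0, 0, 0.06], [0, 0, 0, 0, 0.065], [0, 0, 0, 0, 0.075], [0, 0, 0, 0, 0.08], [0, 0, 0, 0, 0.08]]])

```text
t: 26.0
eef_pos: [602.9, -142.2, 105.4]
tool_rot: [-2.034, 2.378, 0.016]
ft_force: [-0.2, 0.6, 0.1]
width: 80.1
```

```bash
python3 -c "
from h import *
p=st();noserow()"
```

```text
t 26.00 tcp_s [-72.5   6.1 105.4] F_s [-0.5 -0.3  0.1] M_s [ 0.03 -0.06  0.  ] phi -1.727
floor/nose row 281 drop -2.1
```

Emit:
play_rows(rows=[[[0, 0, -0.01, 0, 0.08], [0, 0, -0.02, 0, 0.08], [0, 0, -0.03, 0, 0.08], [0, 0, -0.03, 0, 0.08], [-0.03, 0, -0.02, 0, 0.08], [-0.04, 0, 0, 0, 0.08], [0, 0, 0, 0, 0.08]]])

```text
t: 26.92
eef_pos: [614.3, -73.9, 225.3]
tool_rot: [-2.03, 2.377, 0.012]
ft_force: [0.1, -0.4, -0.3]
width: 80.1
```

```bash
python3 - <<'E'
from h import *
p=st()
a=viewer.camera("scene"); s=viewer.camera("wrist"); i=viewer.camera_info("wrist")
v=np.hstack([cv2.resize(a[100:220,130:290],(480,360),interpolation=cv2.INTER_CUBIC),cv2.resize(s[0:240,170:380],(315,360))])
cv2.imwrite("pics/t3.png",cv2.convertScaleAbs(v,alpha=1.6))
E
```

```text
t 26.93 tcp_s [-141.8    6.8  225.3] F_s [ 0.3  0.2 -0.3] M_s [-0.01 -0.1   0.02] phi -1.728
```

View pics/t3.png

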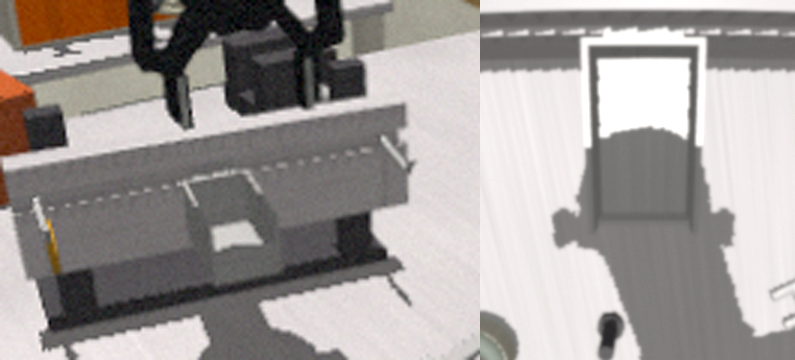

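```bash
python3 -c "
from plant import arm,status
print(arm.close_job(), status.get_obs()['t'])"
```

```text
the job is handed in; nothing more can be done
the job is handed in; nothing more can be done
```

The bin is hanging by its lip in the groove, about 7 mm from the rail's middle. It is released, with the gripper about 100 mm above and away, and I handed the job in at about 27 s.

**How it was done:** The moves cannot tilt the tool, so I tilted the bin in the grip. I caught the lip's tip under the rail's lower edge and raised the tool until the bin was 43° nose-up. By touch, the rail's face was about 9 mm nearer than my camera estimate. The groove's lower edge was at about 134 mm, against the 150 mm mark. I slid the lip in at 43°, lowered the bin to level and let go.

**Last checks:**
- **Forces:** the highest reading between moves was about 5 N. Short peaks inside a move were not logged.
- **Final picture:** the bin is on the rail, its back appears flush and it looks square. The jar, bolt and spanner near the rail look undisturbed; I did not re-measure the other bystanders.
- **Tilt not re-measured:** just after release, an image row used as a tilt gauge shifted by about 7 pixels. That suggests roughly 0.06 rad nose-down, close to the 3° sag allowed and under the 0.09 rad limit. I did not measure the final tilt more closely.
- **One disagreement:** while lowering, the face pushed back with about 2.6 N at roughly 10° of tilt. I eased the bin out about 2 mm and the lowering then went on with low forces.

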